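# Find the hidden battery catch under the bench scale

### The arm

A 6-joint arm with a two-finger parallel gripper is mounted at the origin on the work surface. World frame = base frame: x ahead of the robot, y to its left, z up, the work surface at z = 0. Lengths are in m, angles in degrees, forces in N, time in s.
With the tool pointing down it reaches from about 0.325 to 0.9 m from the base axis. Payload 6.1 kg.
Tool frame: the origin (TCP) lies between the finger pads; the fingertips stand 14 mm ahead of it and the grasp point (between the pads) lies 5 mm behind it (ctrl.tip_extent is the distance from the TCP to the fingertips, in m); z points along the fingers, y is the line along which they close (so a half turn about z gives the same grasp; the last joint's range is limited). The gripper opens to 87 mm and grips with 3 to 60 N. Pads are 19 mm wide; open, the fingers measure 117 mm over their backs; the gripper's body (75 mm by 190 mm) begins 51 mm behind the grasp point.
Start: joints at [68.978, 12.628, 87.462, -0, 79.91, -7.225], TCP at [0.149, 0.607, 0.237] pointing down, gripper open.
Joint ranges: [-170.65, 170.65], [-52.31, 119.04], [5.05, 147.46], [-71.25, 251.25], [11.57, 151.72], [-153.62, 153.62]. Speed limits (degrees/s): [147.25, 147.25, 172.46, 180, 180, 180].

### API

Orientations are given as a 3x3 rotation matrix whose columns are the frame's x, y, z axes.
In Python, from rig import ctrl gives the robot as it stands. The module is installed in compiled form; this text tells all that it offers.
- The arm moves only by the shell command python3 -m creep 'ROWS' [FORCE]. ROWS is JSON, one flat list of numbers, 7 for each row, row after row: the shift along the tool's x, y, z in m, then the turn, a rotation vector about the tool's x, y, z in units of 6 degrees (1.0 is 6 degrees), then the finger opening in m, from 0 to 0.087. In form: [dx, dy, dz, wx, wy, wz, jaw, dx, dy, dz, wx, wy, wz, jaw, ...]. A call has 1 to 8 rows; each row is the pose to reach, as a shift and turn from the pose commanded when the call began, along the tool's axes at that moment; what a row does not reach only later rows make up. A row lasts 1/10 s, in which the tool goes at most 50 mm and 8.59 degrees, less where a joint would pass 70% of its speed; a pose out of reach is approached as far as the arm can. A call with a gripper value outside its range is refused whole. The fingers move at their own pace and stop on an object; FORCE is the grip in N (left out, the last holds). Time passes only in rows, so rows that repeat a pose let the fingers close. It gives the time, the measured TCP pose, the force, the opening and the grip force at its end, in the units of the state.
- ctrl.observe(): the state, without advancing time (a new reading comes with each control period).
- ctrl.snapshot(name): name is "side" or "top"; returns a dict with "pixels" (480x640x3 uint8, blue, green, red), "fx", "fy", "cx", "cy" (pixels), "k1" (the pictures are not rectified: a ray, as slopes to the right and down, at radius r is drawn at 1 + k1 r^2 times it, then the intrinsics apply), "rvec" (rotation vector, rad) and "tvec" (3), from world to camera coordinates, as OpenCV has them. Camera axes: x right, y down, z forward; pixel columns grow to the right and rows downward; lengths in m; the calibration is good to about 2 mm. A picture is of the moment at which its call begins. There is no depth.
- ctrl.job_done(): hands the job in; it is judged then, once.
The state is a dict: "clock": time; "joints": joint angles; "dq": joint speeds; "joint_efforts": joint torques, N m; "eef_pos": TCP position; "tool_rot": TCP orientation; "force": force on the tool from outside, world axes, zero at the start; "torque": the same for the moment, N m; "width": opening from 0.0 (shut) to 1.0 (fully open); "grasp_force": force on a finger pad.
Only numpy, scipy, OpenCV 4.12 (cv2) and the standard library are available. Lean on these libraries where they do the work, as an engineer would, in place of code of your own. Each camera call takes 0.05 s, during which the arm holds its last target. There are 200 camera calls.

### The job

The bench scale lies face down so that its battery door can be opened. One of the five grey caps in the row on its underside is really the door's release button, and only touch can tell which: feel along the row with a fingertip, pressing the caps gently, find the one that gives and press it fully in, so that the battery door pops up and stays open. Do not touch the door itself, do not pick up or push any of the things around, and finish with the hand clear.

Things in the scene. Friction and masses are not known exactly. Their poses are not given: they have to be found in the camera images.
- scale: bench scale lying face down, fixed: white housing 250 mm (its x) by 300 mm (its y), its flat underside facing up as a panel 56 mm above the bench. Four black feet 20 mm across, 8 mm high, on the panel at x = +-111, y = +-136 mm. Origin on the bench under its centre, z up, x away from the robot (turned up to 30 degrees either way).
- cap_row (a point): middle of the row of 5 identical grey caps in the panel, at the caps' top (54 mm over the bench, 2 mm below the panel; scale's x = -60 mm). Axes as the scale; cap centres at y = -108, -54, 0, 54, 108 mm. Each cap is 42 mm square in a 46 mm square well. Four are stiff rubber-backed plugs that yield only some 1 to 2 mm; one, any of the five, is the release. They look alike: it must be felt.
- battery_door: grey battery door, 79 x 109 mm, flush in the panel's far half (scale's x = -5 to 75 mm, y = +-54 mm). Origin on its hinge, the far edge, at panel height; x away from the robot, z its upward normal. Linked to the release: as that goes in, the robot-side edge tips up, to 0.35 rad (27 mm) with the cap fully in, and stays. Not to be touched.
- release (a joint): downward travel of the release cap, m: 0 = untouched, 0.006 = fully in, at a hard stop with its top 48 mm above the bench. It gives way at about 3 to 4 N and stays where it is left, without springing back. The value does not tell which cap it is.
- dye_bottle: small food-colour bottle, 36 mm across and 85 mm high, green label and orange cap, standing just to one side of the scale; origin under its centre. Leave alone.
- cell_box: yellow box of spare cells, 50 x 35 x 55 mm high, standing on the other side of the scale; origin under its centre. Leave alone.
- cutter: round steel pastry cutter ring, 72 mm across and 40 mm high, on the bench in front of the scale (robot side); origin under its centre. Leave alone.
- rolling_pin: wooden rolling pin, 440 mm long, 54 mm thick, lying on the bench to the right; origin under its middle. Leave alone.
- bowl: steel bowl, 170 mm across and 70 mm high, to the left; origin under its centre. Leave alone.
- sprinkles: amber jar with red lid, 64 mm across and 100 mm high, to the left; origin under its centre. Leave alone.
- spatula: spatula lying on the bench, far right; origin under its middle. Leave alone.

How it is judged (in metres and radians):
At the end, for the whole second after the job is handed in: The release cap is pressed in at least 4.8 of its 6 mm and the battery door stands open by at least 0.26 rad, at rest (value of joint release above 0.0048 m and angle between battery_door's own z axis and vertical above 0.26 rad and angular speed of battery_door below 0.05 rad/s); the robot touches nothing.
It fails at once if the scale or a cap was struck or leaned on hard: more than 100 N (contact force between the fingers and anything else above 100 N).
It fails at once if the robot touched the battery door (contact force between any of the arm, the fingers and battery_door above 0.5 N).
It fails at once if a bystander was lifted, carried or pushed more than 15 mm (distance of any of dye_bottle, cell_box, cutter, rolling_pin, bowl, sprinkles, spatula from where it was at the start of the episode above 0.015 m).
It also fails if it takes over 45 s, if anything falls off the work surface, if the arm or the gripper's body presses on something with over 40 N, if the wrist force passes 120 N, or if a joint passes its speed limit or range.

## Working session

There is one attempt and no reset: what is moved stays moved. The work goes in short steps, Python scripts to look and compute and a shell command to move; the robot and the scene stay as the last step left them, time stands still between calls to the robot, and variables do not carry over. Pictures are saved under pics/ and viewed, at most 10 in all, crops included, and the job is handed in when it is done.

```bash
mkdir -p pics
python3 - <<'E'
from rig import ctrl
import cv2
for n in("top","side"):
    s=ctrl.snapshot(n); cv2.imwrite(f"pics/{n}0.png",s["pixels"]); print(n,{k:v for k,v in s.items() if k!="pixels"})
o=ctrl.observe();print(o, ctrl.tip_extent)
E
```

```text
top {'fx': 523.6128034097632, 'fy': 523.6128034097632, 'cx': 327.1217681669902, 'cy': 242.10536064473223, 'k1': 0.04549539834788315, 'rvec': array([ 2.16450986, -2.17391347,  0.13824494]), 'tvec': array([-0.06286879,  0.52077494,  1.686296  ])}
side {'fx': 477.8732415430718, 'fy': 477.8732415430718, 'cx': 313.3576294632965, 'cy': 237.60366138124968, 'k1': -0.05585052879624587, 'rvec': array([ 2.15713608, -0.78981136,  0.37199859]), 'tvec': array([-0.45449561,  0.22974707,  1.07235451])}
{'clock': 0.1, 'joints': array([ 6.89791042e+01,  1.26730166e+01,  8.75177616e+01,  2.41629268e-03,
        7.99088079e+01, -7.22313616e+00]), 'dq': array([-0.08362647, -0.11425821, -0.20840573, -0.02342111, -0.03316973,
       -0.06031294]), 'joint_efforts': array([ 1.49104704e-03, -4.95947814e+01, -3.88518548e+01,  7.00895721e-02,
        5.16439578e-02, -5.03018146e-05]), 'eef_pos': array([0.14884405, 0.60648725, 0.23553519]), 'tool_rot': array([[-9.71141749e-01,  2.38502126e-01, -6.62229294e-04],
       [ 2.38502904e-01,  9.71140454e-01, -1.60753929e-03],
       [ 2.59716119e-04, -1.71909213e-03, -9.99998489e-01]]), 'force': array([ 0.18878634, -0.32938552,  0.61435959]), 'torque': array([-0.03554969,  0.03121418, -0.03287256]), 'grasp_force': 0.0, 'width': 0.9981909302693026} 0.014
```

View pics/top0.png

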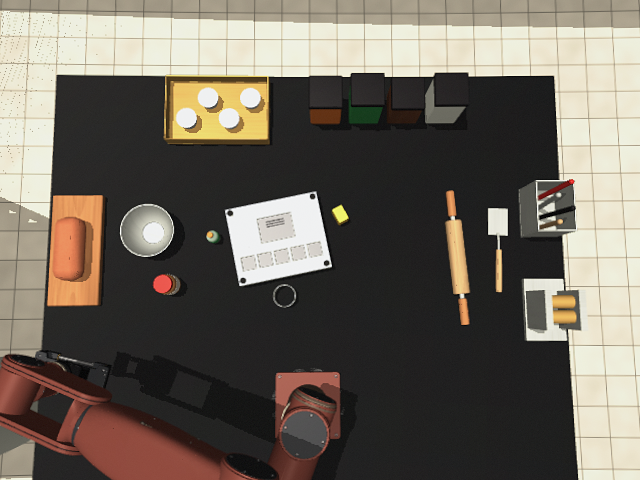

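View pics/side0.png

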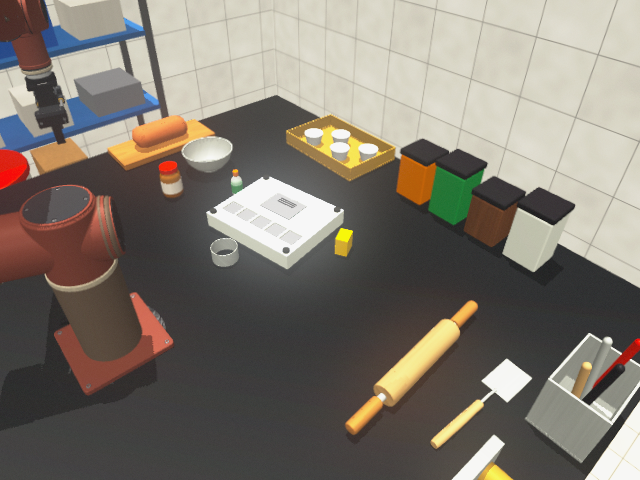

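The top view shows the scale tilted. Its feet are at about (230,213), (315,196), (242,282) and (327,267), and the cap row runs from (248,263) to (315,249). In the side view the feet are at about (267,180), (338,215), (212,214) and (287,250). The cutter, bottle and yellow box are close beside the scale.

```bash
cat > h.py <<'E'
import numpy as np, cv2
from scipy.optimize import least_squares
from rig import ctrl
def dist(s): return np.array([s["k1"],0,0,0,0.])
def K(s): return np.array([[s["fx"],0,s["cx"]],[0,s["fy"],s["cy"]],[0,0,1.]])
def proj(s,P): return cv2.projectPoints(np.asarray(P,float).reshape(-1,1,3),s["rvec"],s["tvec"],K(s),dist(s))[0].reshape(-1,2)
def dark(img,p,r=7):
    g=cv2.cvtColor(img,cv2.COLOR_BGR2GRAY).astype(float); x,y=map(int,p)
    w=np.clip(150-g[y-r:y+r+1,x-r:x+r+1],0,None)
    m=(w>30).astype(np.uint8); n,l,st,c=cv2.connectedComponentsWithStats(m)
    i=min(range(1,n),key=lambda i:np.hypot(*(c[i]-r))); w=w*(l==i)
    Y,X=np.mgrid[-r:r+1,-r:r+1]; return [x+(w*X).sum()/w.sum(), y+(w*Y).sum()/w.sum()],st[i]
E
python3 - <<'E'
from h import *
im={n:ctrl.snapshot(n) for n in("top","side")}
g={"top":[(230,213),(315,196),(242,282),(327,267)],"side":[(267,180),(338,215),(212,214),(287,250)]}
M=np.array([[.111,.136],[.111,-.136],[-.111,.136],[-.111,-.136]])
D={}
for n in g:
    r=[dark(im[n]["pixels"],p,6) for p in g[n]]; D[n]=np.array([a for a,_ in r]); print(n,D[n].round(1).tolist(),[b[2:].tolist() for _,b in r])
# free triangulation
for i in range(4):
    f=lambda P:np.r_[[proj(im[n],P)[0]-D[n][i] for n in g]].ravel()
    q=least_squares(f,[.45,0,.06]);print(q.x.round(4),q.fun.round(1))
def model(v):
    c,s=np.cos(v[2]),np.sin(v[2]);R=np.array([[c,-s],[s,c]])
    return np.c_[M@R.T+v[:2],np.full(4,v[3])]
for ns in(("top","side"),("top",),):
    f=lambda v:np.concatenate([(proj(im[n],model(v))-D[n]).ravel() for n in ns]+[[50*(v[3]-.060)] ])
    q=least_squares(f,[.5,0,0,.06],x_scale=[.1,.1,.1,.01]);v=q.x;print(ns,v.round(4),np.degrees(v[2]),q.fun.round(1))
c,s=np.cos(v[2]),np.sin(v[2]);
for y in(-.108,-.054,0,.054,.108): print(y,(v[0]-.06*c-y*s).round(4),(v[1]-.06*s+y*c).round(4))
E
```

```text
top [[229.7, 212.7], [312.0, 196.0], [242.6, 280.0], [328.3, 269.3]] [[6, 6, 23], [5, 5, 21], [6, 5, 25], [13, 13, 92]]
side [[266.8, 175.5], [336.6, 210.0], [210.7, 209.8], [285.5, 250.1]] [[13, 5, 48], [6, 3, 17], [11, 5, 40], [6, 5, 26]]
[0.6149 0.2484 0.06  ] [ 0.2 -0.4 -0.4  0.1]
[ 0.6697 -0.0158  0.0509] [-0.1  0.1  0.1 -0. ]
[0.3933 0.2067 0.0578] [-0.5  1.   1.  -0.1]
[ 0.4358 -0.0723  0.0686] [ 1.4 -2.2 -2.   0.3]
('top', 'side') [0.5275 0.091  0.1858 0.0603] 10.643782364257985 [ 1.2  0.6  1.8  2.   0.2  1.  -1.6 -4.4 -0.7  0.8 -0.3 -0.6  1.4 -0.4
 -1.7 -0.4  0. ]
('top',) [0.5243 0.0906 0.1799 0.0815] 10.308307193288204 [ 0.4  0.2  2.1  1.8 -0.9  1.6 -1.5 -3.6  1.1]
-0.108 0.4846 -0.0264
-0.054 0.475 0.0267
0 0.4653 0.0798
0.054 0.4556 0.133
0.108 0.446 0.1861
```

Run:
```python
import cv2,numpy as np
a=cv2.imread("pics/top0.png")[185:295,215:340]; b=cv2.imread("pics/side0.png")[165:270,200:350]
a=cv2.resize(a,None,fx=3,fy=3,interpolation=cv2.INTER_CUBIC);b=cv2.resize(b,None,fx=2.6,fy=2.6,interpolation=cv2.INTER_CUBIC)
c=np.zeros((max(a.shape[0],b.shape[0]),a.shape[1]+b.shape[1],3),np.uint8);c[:a.shape[0],:a.shape[1]]=a;c[:b.shape[0],a.shape[1]:]=b
print(c.shape);cv2.imwrite("pics/crop.png",c)
```

```text
(330, 765, 3)
```

View pics/crop.png

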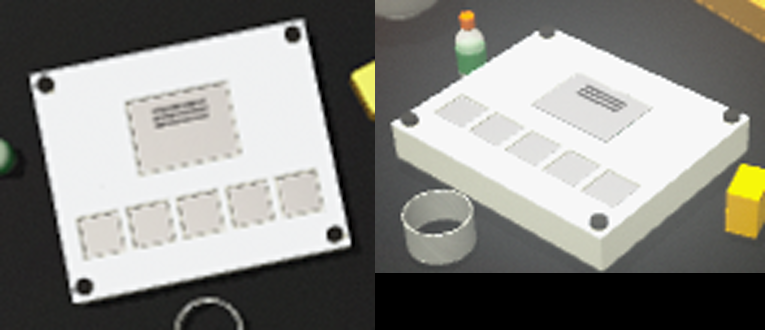

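The crop shows all four feet clearly, plus the five caps: top view (101,235) to (299,193), side view (461,110) to (611,187), in crop pixels.

```bash
cat > fit.py <<'E'
from h import *
im={n:ctrl.snapshot(n) for n in("top","side")}
t=np.array([(46,85),(292,34),(84,287),(334,234),(101,235),(151,223),(200,213),(250,203),(299,193)])
s=np.array([(547,33),(732,117),(409,119),(599,222),(461,110),(497,128),(533,148),(571,167),(611,187)])-[375,0]
D={"top":(t+.5)/3-.5+[215,185],"side":(s+.5)/2.6-.5+[200,165]}
M=np.array([[.111,.136],[.111,-.136],[-.111,.136],[-.111,-.136]]+[[-.06,y] for y in(.108,.054,0,-.054,-.108)])
H=np.r_[[.006]*4,[0]*5]
def model(v):
    c,s=np.cos(v[2]),np.sin(v[2]);R=np.array([[c,-s],[s,c]])
    return np.c_[M@R.T+v[:2],H+v[3]]
for ns in(("top","side"),("top",),("side",)):
    f=lambda v:np.concatenate([(proj(im[n],model(v))-D[n]).ravel() for n in ns]+[[(500 if len(ns)==1 else 0)*(v[3]-.054)] ])
    q=least_squares(f,[.5,0,0,.06],x_scale=[.1,.1,.1,.01]);u=q.x;print(ns,u.round(4),np.degrees(u[2]).round(2),np.abs(q.fun).max().round(2))
    if len(ns)==2: print(model(u)[4:].round(4).tolist())
# bystander positions, rough
o={"cutter":((285,296),.02),"bottle":((213,237),.085),"box":((340,214),.055)}
for k,(p,z) in o.items():
    q=least_squares(lambda P:proj(im["top"],[P[0],P[1],z])[0]-p,[.4,0]);print(k,q.x.round(3))
E
python3 fit.py
```

```text
('top', 'side') [0.5327 0.0947 0.2027 0.0485] 11.61 0.57
[[0.4522, 0.1884, 0.0485], [0.4631, 0.1355, 0.0485], [0.4739, 0.0826, 0.0485], [0.4848, 0.0298, 0.0485], [0.4957, -0.0231, 0.0485]]
('top',) [0.5323 0.0943 0.2032 0.0539] 11.64 0.48
('side',) [0.5288 0.0891 0.2013 0.0538] 11.54 0.79
cutter [0.346 0.073]
bottle [0.532 0.296]
box [ 0.609 -0.107]
```

```bash
cat > go.py <<'E'
import sys,numpy as np
from scipy.spatial.transform import Rotation as Ro
from rig import ctrl
c,s=np.cos(.203),np.sin(.203); S=np.array([[c,-s],[s,c]])
o=ctrl.observe();R=o["tool_rot"]
# args: scale-frame x,y (mm), TIP height (mm)
x,y,z=[float(a)/1000 for a in sys.argv[1:4]]
P=np.r_[S@[x,y]+[.5315,.0935],z+ctrl.tip_extent]
T=np.c_[np.r_[-S[:,0],0],np.r_[S[:,1],0],[0,0,-1]]
print("target",P.round(4),"shift",(R.T@(P-o["eef_pos"])).round(4),"turn/6deg",np.round(Ro.from_matrix(R.T@T).as_rotvec(degrees=True)/6,3))
print("now",(S.T@(o["eef_pos"][:2]-[.5315,.0935])*1e3).round(1),"tip z",round((o["eef_pos"][2]-.014)*1e3,1),"F",o["force"].round(2),"t",o["clock"],"w",o["width"])
E
python3 go.py -60 108 90
```

```text
target [0.451  0.1872 0.104 ] shift [-0.3934 -0.3354  0.1323] turn/6deg [-6.000e-03 -2.000e-03 -4.238e+00]
now [-271.2  579.9] tip z 222.2 F [-0.49  0.36  0.32] t 0.3 w 1.0033126419410199
```

```bash
python3 -m creep '[-0.393,-0.335,0,0,0,-4.24,0, -0.393,-0.335,0,0,0,-4.24,0, -0.393,-0.335,0,0,0,-4.24,0, -0.393,-0.335,0,0,0,-4.24,0, -0.393,-0.335,0,0,0,-4.24,0, -0.393,-0.335,0,0,0,-4.24,0, -0.393,-0.335,0,0,0,-4.24,0, -0.393,-0.335,0,0,0,-4.24,0]' 20; python3 go.py -60 108 90
```

```text
clock: 1.1
eef_pos: [0.3808, 0.2846, 0.2368]
tool_rot: [[-0.979, -0.202, 0.001], [-0.202, 0.979, 0.0], [-0.001, 0.0, -1.0]]
force: [0.7, 0.1, 0.1]
width: 0.358
grasp_force: 0.0
target [0.451  0.1872 0.104 ] shift [-0.0489 -0.1096  0.1329] turn/6deg [0.003 0.008 0.005]
now [-109.   217.6] tip z 222.8 F [0.74 0.13 0.15] t 1.1 w 0.3578529966473697
```

```bash
python3 -m creep '[0,0,0,0,0,0,0, 0,0,0,0,0,0,0, 0,0,0,0,0,0,0]' >/dev/null; python3 go.py -60 108 70
```

```text
target [0.451  0.1872 0.084 ] shift [-0.0498 -0.1123  0.1525] turn/6deg [ 0.005 -0.003  0.007]
now [-109.9  220.2] tip z 222.5 F [ 0.39  0.08 -0.13] t 1.4 w 0.08167737068269366
```

```bash
python3 -m creep '[-0.050,-0.112,0,0,0,0,0, -0.050,-0.112,0,0,0,0,0, -0.050,-0.112,0,0,0,0,0, -0.050,-0.112,0.05,0,0,0,0, -0.050,-0.112,0.10,0,0,0,0, -0.050,-0.112,0.145,0,0,0,0, -0.050,-0.112,0.152,0,0,0,0, -0.050,-0.112,0.152,0,0,0,0]' >/dev/null; python3 go.py -60 108 70
python3 - <<'E'
from h import *
a=ctrl.snapshot("top")["pixels"][170:300,200:350];b=ctrl.snapshot("side")["pixels"][130:280,190:360]
cv2.imwrite("pics/c1.png",np.hstack([cv2.resize(a,(380,330),interpolation=2),cv2.resize(b,(374,330),interpolation=2)]))
E
```

```text
target [0.451  0.1872 0.084 ] shift [-0.0008 -0.0008 -0.0003] turn/6deg [ 0.    -0.035  0.025]
now [-60.8 108.8] tip z 69.7 F [0.08 0.51 0.01] t 2.2 w 0.005907568639250486
```

View pics/c1.png

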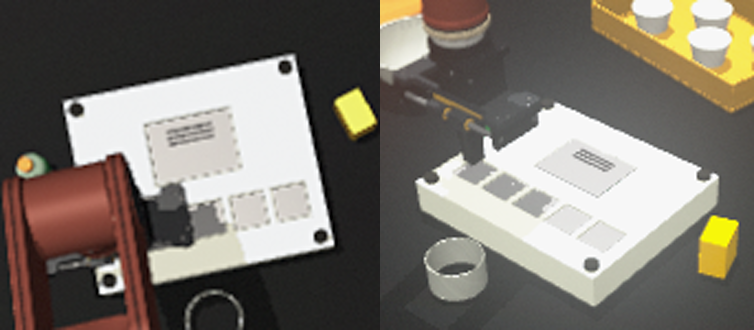

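The closed fingertips are over the leftmost cap, with the bottle clear. Next I'll feel downward.

```bash
python3 -m creep '[0,0,0.006,0,0,0,0, 0,0,0.011,0,0,0,0, 0,0,0.013,0,0,0,0,0,0,0.013,0,0,0,0]'|grep -E "force|eef"; python3 -m creep '[0,0,0.001,0,0,0,0,0,0,0.002,0,0,0,0,0,0,0.003,0,0,0,0,0,0,0.003,0,0,0,0]' |grep -E "force|eef";  python3 -m creep '[0,0,0.001,0,0,0,0,0,0,0.001,0,0,0,0]' |grep -E "force|eef"; python3 go.py -60 108 54
```

```text
eef_pos: [0.4515, 0.1866, 0.0716]
force: [0.3, -0.2, 0.6]
grasp_force: 0.0
eef_pos: [0.4516, 0.1867, 0.0685]
force: [0.5, 0.1, -0.2]
grasp_force: 0.0
eef_pos: [0.4517, 0.1867, 0.0676]
force: [0.0, -0.7, 3.1]
grasp_force: 0.8
target [0.451  0.1872 0.068 ] shift [ 0.0006  0.0006 -0.0004] turn/6deg [-0.     0.     0.002]
now [-59.4 107.4] tip z 53.6 F [ 0.02 -0.71  3.05] t 3.3 w 0.0035837831953499867
```

```bash
for i in 1 2; do python3 -m creep '[0,0,0.001,0,0,0,0,0,0,0.001,0,0,0,0]' |grep -E "^force|eef";done
```

```text
eef_pos: [0.4517, 0.1867, 0.0666]
force: [-1.0, 0.6, 2.0]
eef_pos: [0.4517, 0.1867, 0.0655]
force: [-1.4, -0.4, 2.5]
```

```bash
for i in 1 2; do python3 -m creep '[0,0,0.001,0,0,0,0,0,0,0.001,0,0,0,0]' |grep -E "^force|eef";done
```

```text
eef_pos: [0.4517, 0.1867, 0.0645]
force: [-0.9, -0.2, 2.3]
eef_pos: [0.4517, 0.1867, 0.0635]
force: [0.2, 0.0, 2.1]
```

The leftmost cap gives steadily at about 2 to 3 N, so it is the release. I'll press on to the stop.

```bash
for i in 1 2; do python3 -m creep '[0,0,0.001,0,0,0,0,0,0,0.001,0,0,0,0]' |grep -E "^force|eef";done
```

```text
eef_pos: [0.4517, 0.1867, 0.0625]
force: [0.2, -1.1, 2.2]
eef_pos: [0.4517, 0.1867, 0.0623]
force: [-4.1, -2.2, 10.4]
```

Hard stop felt: force rises to 10 N at a tip height of 48.3 mm. One more small push, then lift straight up.

```bash
python3 -m creep '[0,0,0.001,0,0,0,0,0,0,0.001,0,0,0,0]' |grep -E "^force|eef"; python3 -m creep '[0,0,-0.004,0,0,0,0,0,0,-0.02,0,0,0,0,0,0,-0.06,0,0,0,0,0,0,-0.10,0,0,0,0,0,0,-0.15,0,0,0,0,0,0.05,-0.15,0,0,0,0,0,0.1,-0.15,0,0,0,0,0,0.12,-0.15,0,0,0,0]' |grep -E "^force|eef"
python3 - <<'E'
from h import *
a=ctrl.snapshot("top")["pixels"][170:300,200:350];b=ctrl.snapshot("side")["pixels"][130:280,190:360]
cv2.imwrite("pics/c2.png",np.hstack([cv2.resize(a,(380,330),interpolation=2),cv2.resize(b,(374,330),interpolation=2)]))
E
```

```text
eef_pos: [0.4518, 0.1867, 0.0622]
force: [-7.3, -3.1, 18.5]
eef_pos: [0.4265, 0.3074, 0.2109]
force: [0.4, -0.7, -0.4]
```

View pics/c2.png

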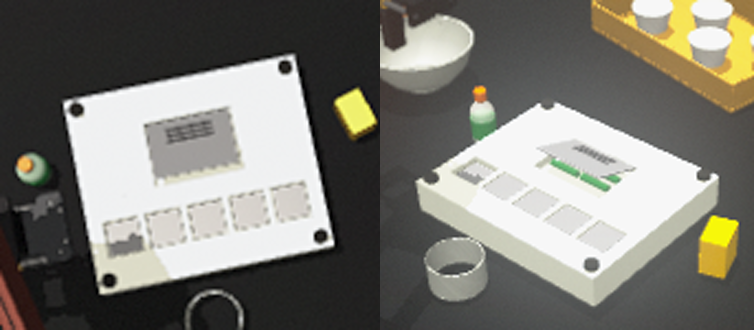

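The door stands open with the batteries visible, the leftmost cap is sunk, and the hand is clear above and to the left. The bottle and the other things are where they were.

```bash
python3 -m creep '[0,0.12,-0.15,0,0,0,0,0,0,0,0,0,0,0]' >/dev/null; python3 -m creep '[0,0,0,0,0,0,0,0,0,0,0,0,0,0,0,0,0,0,0,0,0]' | grep -E "clock|eef|^force"; python3 -c "
from rig import ctrl; print(ctrl.job_done())"
```

```text
clock: 6.1
eef_pos: [0.4279, 0.304, 0.211]
force: [0.7, -0.3, 0.5]
the job is handed in; nothing more can be done
None
```

The leftmost cap (scale y = +108 mm) was the release. I pressed it to its hard stop, the battery door popped open and stayed up, and the job was handed in at about 6 s with the hand clear; no verdict came back.

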